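Hold the extension leaf to the lowered cabinet front for its hinge pin

ROBOT

A 7-joint arm with a two-finger parallel gripper is mounted at the origin on a cart in front of the work surface, level with it; the furniture and walls round the work are solid. World frame = base frame: x ahead of the robot, y to its left, z up, the work surface at z = 0. Lengths are in m, angles in rad, forces in N, time in s.
With the tool pointing down it reaches from about 0.4 to 0.9 m from the base axis. Payload 5.6 kg.
Tool frame: the origin (TCP) lies on the mounting face of the last link; the fingertips stand 190 mm ahead of it and the grasp point (between the pads) lies ahead of it (bot.grip_depth is the z of the grasp point in the tool frame, in m); z points along the fingers, y is the line along which they close (so a half turn about z gives the same grasp; the last joint's range is limited). The gripper opens to 92 mm and grips with 3 to 60 N. Pads are 20 mm wide; open, the fingers measure 128 mm over their backs; the gripper's body (75 mm by 189 mm) begins 69 mm behind the grasp point.
Start: joints at [-1.314, 0.468, -0.012, 1.603, 0.006, 1.071, -0.056], TCP at [0.192, 0.621, 0.405] pointing down, gripper open.
Joint ranges: [-2.53, 2.53], [-0.31, 2.02], [-1.57, 1.55], [0.28, 2.44], [-1.29, 4.43], [0.15, 1.84], [-2.92, 2.92]. Speed limits (rad/s): [2.57, 2.57, 3.14, 3.14, 3.14, 3.14, 3.14].

INTERFACE

Orientations are given as a 3x3 rotation matrix whose columns are the frame's x, y, z axes.
In Python, from plant import telemetry, capture, camera_params, bot, nets gives the robot as it stands.
- The arm moves only by the shell command python3 -m inch 'ROWS' [FORCE]. ROWS is JSON, a list of rows, each a list of 5 numbers: the shift along the tool's x, y, z in cm, then the turn about the tool's z in degrees, then the closure, from 0 (fully open) to 1 (shut). In form: [[x, y, z, yaw, gripper], ...]. A call has 1 to 12 rows; each row is the pose to reach, as a shift and turn from the pose commanded when the call began, along the tool's axes at that moment; what a row does not reach only later rows make up. A row lasts 1/10 s, in which the tool goes at most 50 mm and 8.59 degrees, less where a joint would pass 70% of its speed; a pose out of reach is approached as far as the arm can. A call with a gripper value outside its range is refused whole. The fingers move at their own pace and stop on an object; FORCE is the grip in N (left out, the last holds). Time passes only in rows, so rows that repeat a pose let the fingers close. It gives the time, the measured TCP pose, the force, the opening and the grip force at its end, in the units of the state.
- telemetry.read_state(): the state, without advancing time (a new reading comes with each control period).
- capture(name): name is "scene" or "top" or "wrist"; returns (picture, depth): 420x560x3 uint8, blue, green, red; 420x560 float32, m along the optical axis (not along the pixel's ray), 0 where there is no reading.
- camera_params(name): a dict with "camera_matrix" (3x3 intrinsics, pixels), "xyz" and "rotation" of the camera in the world; the wrist camera has in their place "tool_from_camera" (4x4, takes a point from camera to tool coordinates, whose origin is the TCP and whose axes are the flange's). Camera axes: x right, y down, z forward; pixel columns grow to the right and rows downward; lengths in m; the calibration is good to about 2 mm. A picture is of the moment at which its call begins: read the wrist's pose just before it. camera_params takes no time and is no camera call.
- bot.finish_job(): hands the job in; it is judged then, once.
Trained networks look in the newest picture that a camera, given by its name, has taken for a name from the list of things; names that differ only in an ending like _2 or _b are one class to them, and where a whole thing is asked for, a point or a joint stands for the part that bears it (a point fixed in the world has none). Each returns a list of dicts, best first, with "conf" (0 to 1); they miss things now and then, are a little off and sometimes report something else, mostly with a low value. They report only what shows in the picture. A call takes as long as a camera call.
- nets.cut_out(label, camera): "mask" (420x560 bool, what is visible of it) and "bbox" ([centre column, centre row, width, height] in pixels, round what is visible of it).
The state is a dict: "clock": time; "qpos": joint angles; "joint_vel": joint speeds; "effort": joint torques, N m; "position": TCP position; "eef_rot": TCP orientation; "wrist_force": force on the tool from outside, world axes, zero at the start; "wrist_torque": the same for the moment, N m; "gripper_width": opening from 0.0 (shut) to 1.0 (fully open); "grasp_force": force on a finger pad.
Only numpy, scipy, OpenCV 4.12 (cv2) and the standard library are available. Lean on these libraries where they do the work, as an engineer would, in place of code of your own. Each camera call takes 0.05 s, during which the arm holds its last target. There are 200 camera calls.

TASK

The extension leaf of the small wooden cabinet has to go back on its hinge. Lower the cabinet's drop front all the way to level, then take the loose leaf from the cabinet's top and bring its knuckle in between the two knuckles on the lowered front's edge, so that the holes line up and the hinge pin could be pushed through. Finish while still holding the leaf there in the gripper, level, still and not forced against the front; leave the pin, the screwdriver and the blue jar beside the cabinet where they are.

Things in the scene. Friction and masses are not known exactly. Their poses are not given: they have to be found in the camera images.
- cabinet: fixed wooden cabinet, 120 (x) x 184 (y) x 130 mm; origin: centre of underside; its -x side is the front, z up. Drop front hinged along y at (-60, 0, 50) mm. The roof covers x = -20 to 60 mm only: from x = -60 to -20 mm the top is open over the full width, so fingers can reach in behind the front. Two slides (to x = -128 mm at y = +-77 mm, top z = 38 mm) bear the lowered front.
- front (a joint): drop front: panel 12 mm thick, 182 mm wide, reaching 80 mm from its bottom hinge; 0 = shut, upright; grows as its top swings out and down (to the cabinet's -x); 1.571 = fully down, level, inner face up at z = 50 mm. Starts at 0 to 0.35. Friction hinge: stays where it is left, about 2 to 4 N at the edge moves it. A brass knob 16 mm across stands 18 mm out of its outer face, 60 mm from the hinge.
- front_bore (a point): middle of the hinge bore at the front's free edge, 90 mm from the bottom hinge, in the plane of the inner face; moves with the front; y = bore axis. Two brass knuckles (16 mm outside, 9 mm bore) lie from 16.5 to 45.5 mm either side of it, a 33 mm gap between them, open to the free side. The wood's edge is 10 mm from the axis.
- leaf: loose wooden leaf, 70 (x) x 160 (y) x 14 mm, about 0.14 kg, flat on the cabinet's roof, turned nearly as the cabinet; origin: centre of underside, z up. A hand slot 30 (x) x 100 (y) mm goes through it from x = -17 to 13 mm. At +x one brass knuckle, 28 mm long. Joined, it lies in one plane with the lowered front, beyond the front's edge as seen from the cabinet, +x toward the cabinet.
- leaf_grip (a point): centre of the leaf's grip bar, half-way up it: the bar between the hand slot and the leaf's outer edge, 18 mm wide (x, from x = -35 to -17 mm of the leaf) and 14 mm thick, along y; one finger goes into the hand slot, the other outside. Axes as the leaf.
- leaf_bore (a point): middle of the bore of the leaf's knuckle (28 mm long, 16 mm outside, 9 mm bore): 45 mm in +x from the leaf's origin, 14 mm above its underside (level with its top face); y = bore axis. 71 mm from leaf_grip in x. The leaf's wood ends 10 mm from the axis.
- hinge_pin: steel hinge pin, 5 mm thick and 100 mm long with a bent end, lying loose on the desk; leave it
- jar: small blue jar with a white cap, 45 mm wide, 70 mm high, on the desk beside the cabinet; origin: centre of its underside; leave it
- screwdriver: screwdriver, 160 mm, lying at the left of the desk; leave it

How it is judged:
On the way, in this order (a step that is already met when the one before it is completed fails the run):
1. the drop front is all the way down (value of joint front above 1.5 rad and distance of leaf from where it was at the start of the episode below 0.03 m), for 0.2 s.
2. the leaf is lifted off the cabinet's top (height (world z) of leaf_grip above 0.15 m and contact force between the fingers and leaf above 1 N and contact force between leaf and cabinet below 0.1 N), for 0.1 s.
At the end, for the whole second after the job is handed in: The front is fully down (over 1.5 rad); bore centres of leaf and front within 4 mm, bore axes within 0.07 rad; the leaf level within 0.12 rad, at rest, gripped, clear of the desk, pressed on cabinet and front with under 8 N (value of joint front above 1.5 rad and distance between leaf_bore and front_bore below 0.004 m and angle between the y axis of leaf_bore and the y axis of front_bore, either way round below 0.07 rad and angle between leaf's own z axis and vertical below 0.12 rad and height (world z) of leaf_grip above 0.033 m and contact force between the fingers and leaf above 2 N and contact force between leaf and cabinet below 8 N and linear speed of leaf below 0.02 m/s); the arm keeps its last pose, push and grip.
It fails at once if the hinge pin is moved (distance of hinge_pin from where it was at the start of the episode above 0.02 m).
It fails at once if the jar is moved or tipped (distance of jar from where it was at the start of the episode above 0.02 m or angle between jar's own z axis and vertical above 0.3 rad).
It fails at once if the screwdriver is moved (distance of screwdriver from where it was at the start of the episode above 0.02 m).
It fails at once if the leaf is dropped on the desk (height (world z) of leaf_grip below 0.02 m).
It also fails if it takes over 58 s, if anything falls off the work surface, if the arm or the gripper's body presses on something with over 40 N, if the wrist force passes 120 N, or if a joint passes its speed limit or range.

## Working session

There is one attempt and no reset: what is moved stays moved. The work goes in short steps, Python scripts to look and compute and a shell command to move; the robot and the scene stay as the last step left them, time stands still between calls to the robot, and variables do not carry over. Pictures are saved under pics/ and viewed, at most 10 in all, crops included, and the job is handed in when it is done.

```bash
mkdir -p pics; ls; cat > h.py <<'E'
import numpy as np, cv2
from plant import telemetry, capture, camera_params, bot, nets
def cam(name):
    s=telemetry.read_state(); p=camera_params(name); im,d=capture(name)
    if name=="wrist":
        T=np.eye(4);T[:3,:3]=s["eef_rot"];T[:3,3]=s["position"];T=T@np.array(p["tool_from_camera"])
        R,t=T[:3,:3],T[:3,3]
    else: R,t=np.array(p["rotation"]),np.array(p["xyz"])
    K=np.array(p["camera_matrix"])
    v,u=np.mgrid[:420,:560]
    c=np.stack([(u-K[0,2])/K[0,0]*d,(v-K[1,2])/K[1,1]*d,d],-1)
    W=c@R.T+t; W[d==0]=np.nan
    return im,d,W
E
python3 - <<'E'
from h import *
s=telemetry.read_state(); print(s["clock"],s["position"],np.round(s["eef_rot"],3).tolist(),bot.grip_depth)
ims=[]
for c in("top","scene"):
    im,d,W=cam(c); np.save(f"W_{c}.npy",W); cv2.imwrite(f"pics/{c}0.png",im)
    for n in("cabinet","front","leaf","jar","hinge_pin","screwdriver"):
        for r in nets.cut_out(n,c)[:1]:
            P=W[r["mask"]];P=P[~np.isnan(P[:,0])]
            print(c,n,round(r["conf"],2),np.round(r["bbox"]),np.round(np.percentile(P,[2,50,98],axis=0),3).tolist() if len(P) else 0)
    ims.append(im)
cv2.imwrite("pics/a.png",cv2.resize(np.vstack(ims),(560*5//7*1,840*5//7)))
E
```

```text
pics
0.0 [0.19194999 0.62075206 0.40375345] [[-0.955, 0.295, -0.0], [0.295, 0.955, -0.002], [-0.0, -0.002, -1.0]] 0.1714
top cabinet 0.73 [346. 231.  96. 103.] [[0.454, -0.29, 0.032], [0.553, -0.206, 0.125], [0.642, -0.093, 0.148]]
top front 0.82 [367. 244.  42.  70.] [[0.462, -0.273, 0.059], [0.533, -0.233, 0.127], [0.607, -0.19, 0.149]]
top leaf 0.57 [332. 223.  52.  72.] [[0.504, -0.204, 0.138], [0.585, -0.148, 0.145], [0.654, -0.1, 0.151]]
top jar 0.61 [352. 175.  20.  18.] [[0.685, -0.229, 0.013], [0.701, -0.207, 0.067], [0.722, -0.192, 0.073]]
top hinge_pin 0.63 [332. 222.  54.  72.] [[0.503, -0.204, 0.133], [0.583, -0.147, 0.145], [0.655, -0.096, 0.151]]
top screwdriver 0.76 [167. 260.  66.   9.] [[0.481, 0.184, -0.064], [0.494, 0.236, 0.022], [0.504, 0.356, 0.029]]
scene cabinet 0.74 [356. 191. 103.  94.] [[0.453, -0.267, 0.004], [0.525, -0.14, 0.085], [0.664, -0.083, 0.141]]
scene front 0.83 [372. 176.  58.  63.] [[0.454, -0.276, 0.084], [0.528, -0.227, 0.12], [0.609, -0.189, 0.147]]
scene leaf 0.86 [341. 169.  66.  44.] [[0.499, -0.203, 0.13], [0.57, -0.141, 0.143], [0.651, -0.093, 0.15]]
scene jar 0.76 [297. 178.  10.  31.] [[0.69, -0.225, 0.001], [0.704, -0.198, 0.042], [0.722, -0.191, 0.071]]
scene screwdriver 0.56 [279. 357.  56.  74.] [[0.478, 0.189, -0.001], [0.489, 0.239, 0.021], [0.501, 0.334, 0.026]]
```

```bash
python3 -m inch 2>&1 | tail -3; date
```

```text
invalid input
Fri Dec  4 01:30:39 UTC 2026
```

View pics/top0.png

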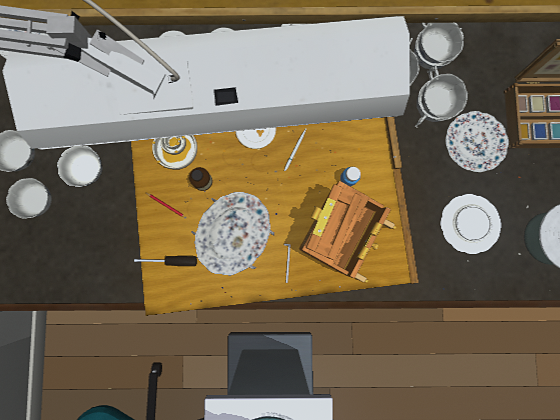

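View pics/scene0.png

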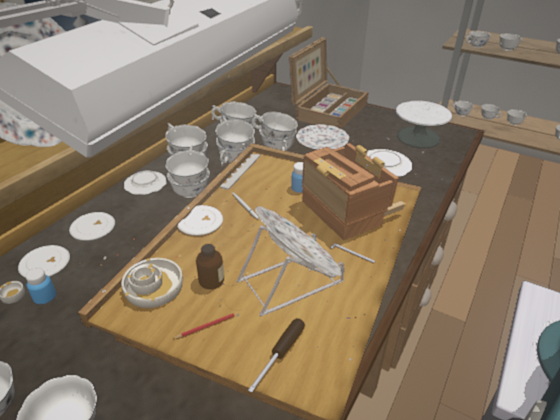

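The top view shows the cabinet at about (346,231), with the drop front slightly open on its lower right. The leaf lies on the roof at (332,223), its brass knuckle at the far left (323,213). The jar is at (351,176) behind the +x end, the pin at (288,262) and the screwdriver at (167,260). I'll move above the cabinet for a wrist look.

```bash
python3 - <<'E'
from h import *
W=np.load("W_top.npy")
P=W.reshape(-1,3);P=P[~np.isnan(P[:,0])]
m=(P[:,0]>.45)&(P[:,0]<.68)&(P[:,1]>-.3)&(P[:,1]<-.08)
for lo,hi in((.137,.150),(.1,.16)):
    Q=P[m&(P[:,2]>lo)&(P[:,2]<hi)][:,:2].astype(np.float32)
    print(len(Q),cv2.minAreaRect(Q*1000))
s=telemetry.read_state();R=np.array(s["eef_rot"])
print("shift cm",R.T@(np.array([.55,-.22,.40])-s["position"])*100)
p=camera_params("wrist");print(np.round(p["tool_from_camera"],3).tolist(),p["camera_matrix"][0])
E
```

```text
1829 ((569.9117431640625, -174.04641723632812), (154.1453857421875, 159.7688446044922), 65.29220581054688)
3788 ((565.2062377929688, -180.5001983642578), (171.14031982421875, 184.25794982910156), 60.59220886230469)
shift cm [-59.04500478 -69.7684601    0.46817749]
[[-0.0, -0.956, -0.293, 0.083], [1.0, 0.0, -0.001, 0.001], [0.001, -0.293, 0.956, 0.019], [0.0, 0.0, 0.0, 1.0]] [313.64873068   0.         282.72519422]
```

```bash
python3 -m inch '[[-30,-35,-4,51,0],[-30,-35,-4,51,0],[-30,-35,-4,51,0],[-30,-35,-4,51,0],[-30,-35,-4,51,0],[-30,-35,-4,51,0],[-59,-70,-4,102,0],[-59,-70,-4,102,0],[-59,-70,-4,102,0],[-59,-70,-4,102,0],[-59,-70,-4,102,0],[-59,-70,-4,102,0]]'
python3 - <<'E'
from h import *
W=np.load("W_top.npy");print(np.nanmax(W[190:275,195:275,2]))
s=telemetry.read_state();R=np.array(s["eef_rot"]);print(s["qpos"])
print("shift cm",R.T@(np.array([.55,-.22,.44])-s["position"])*100,np.degrees(np.arctan2(R[1,1],R[0,1])))
E
```

```text
clock: 1.9
position: [0.4269, 0.068, 0.438]
eef_rot: [[0.493, 0.87, 0.001], [0.87, -0.493, 0.001], [0.002, 0.0, -1.0]]
wrist_force: [-0.4, 0.7, 0.0]
gripper_width: 1.001
grasp_force: 0.0
0.17915171793936802
[-0.78753255  0.03189757  0.57428583  2.09816966 -0.02159523  1.01518112
 -0.71713264]
shift cm [-19.0013618   24.90106267  -0.21718621] -29.50838519773243
```

```bash
python3 -m inch '[[-19,25,0,0,1],[-19,25,0,0,1],[-19,25,0,0,1],[-19,25,0,0,1],[-19,25,0,0,1],[-19,25,0,0,1],[-19,25,0,0,1],[-19,25,0,0,1],[-19,25,0,0,1]]'
cat > look.py <<'E'
from h import *
import sys
im,d,W=cam("wrist"); n=sys.argv[1]; np.save(f"W_{n}.npy",W); cv2.imwrite(f"pics/{n}.png",im)
for k in("leaf","front","cabinet","jar","hinge_pin"):
    for r in nets.cut_out(k,"wrist")[:1]:
        np.save(f"M_{n}_{k}.npy",r["mask"])
        P=W[r["mask"]];P=P[~np.isnan(P[:,0])]
        print(k,round(r["conf"],2),np.round(r["bbox"]),np.round(np.percentile(P,[2,50,98],axis=0),3).tolist() if len(P) else 0)
E
python3 look.py w1
```

```text
clock: 2.8
position: [0.5521, -0.2167, 0.4371]
eef_rot: [[0.487, 0.873, -0.001], [0.873, -0.487, 0.001], [0.001, -0.001, -1.0]]
wrist_force: [0.8, 0.1, -0.9]
gripper_width: 0.242
grasp_force: 0.0
leaf 0.96 [274. 121. 192. 120.] [[0.505, -0.206, 0.141], [0.588, -0.147, 0.145], [0.655, -0.1, 0.152]]
front 0.7 [277. 224. 184.  44.] [[0.462, -0.276, 0.057], [0.534, -0.233, 0.117], [0.609, -0.19, 0.149]]
cabinet 0.95 [278. 168. 214. 156.] [[0.464, -0.273, 0.049], [0.558, -0.205, 0.13], [0.661, -0.101, 0.148]]
jar 0.92 [403. 120.  46.  39.] [[0.684, -0.232, 0.024], [0.7, -0.212, 0.07], [0.72, -0.193, 0.072]]
hinge_pin 0.66 [171.  89.  71.  48.] [[0.438, -0.058, 0.002], [0.495, -0.053, 0.005], [0.533, -0.047, 0.007]]
```

View pics/w1.png

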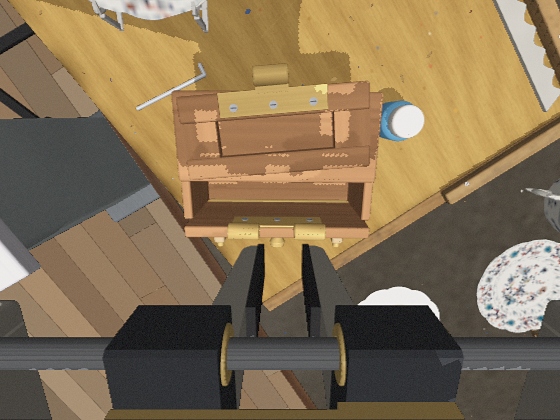

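The wrist view shows the front slightly open with its two knuckles at (243,231) and (311,231). The leaf sits at (274,130), slot (275,133), knuckle at the top (271,75); the jar is at (403,120).

```bash
cat > fit.py <<'E'
from h import *
a=np.radians(60.8);ex=np.array([np.cos(a),np.sin(a)]);ey=np.array([-ex[1],ex[0]])
def loc(n,k):
    M=np.load(f"M_{n}_{k}.npy");W=np.load(f"W_{n}.npy")[M];W=W[~np.isnan(W[:,0])]
    return np.c_[W[:,:2]@ex,W[:,:2]@ey,W[:,2]]
def edge(P,ax,side,step=.005,trim=2):
    "line through extreme points in ax, binned over other axis"
    o=1-ax;b=np.round(P[:,o]/step);pts=[]
    for v in np.unique(b):
        q=P[b==v]
        if len(q)>3: pts.append((q[:,o].mean(),q[:,ax].min() if side<0 else q[:,ax].max()))
    pts=np.array(pts)[trim:-trim]
    for _ in range(4):
        c=np.polyfit(pts[:,0],pts[:,1],1);r=abs(pts[:,1]-np.polyval(c,pts[:,0]));pts=pts[r<=max(.003,np.percentile(r,80))]
    return c,pts[:,0].mean(),np.polyval(c,pts[:,0].mean()),r.std()
E
python3 - <<'E'
from fit import *
L=loc("w1","leaf");L=L[abs(L[:,2]-.145)<.006]
for ax,s in((0,-1),(0,1),(1,-1),(1,1)):print("leaf",ax,s,[np.round(v,4) for v in edge(L,ax,s)])
C=loc("w1","cabinet");Cw=C[(C[:,2]>.122)&(C[:,2]<.135)]
for ax,s in((1,-1),(1,1),(0,1)):print("cab",ax,s,[np.round(v,4) for v in edge(Cw,ax,s)])
F=loc("w1","front")
for z in np.arange(.05,.155,.01):
    q=F[abs(F[:,2]-z)<.005]
    if len(q)>5:print(round(z,3),len(q),np.round(np.percentile(q[:,0],[2,50,98]),3),np.round(np.percentile(q[:,1],[1,99]),3))
s=telemetry.read_state();p=np.array(s["position"]);print("tcp",p[:2]@ex,p[:2]@ey,p[2],s["clock"])
E
```

```text
leaf 0 -1 [array([-0.0778,  0.0693]), np.float64(-0.58), np.float64(0.1145), np.float64(0.0003)]
leaf 0 1 [array([-0.0806,  0.1369]), np.float64(-0.5807), np.float64(0.1837), np.float64(0.0002)]
leaf 1 -1 [array([ 0.0821, -0.6726]), np.float64(0.155), np.float64(-0.6599), np.float64(0.0004)]
leaf 1 1 [array([ 0.0906, -0.5143]), np.float64(0.1451), np.float64(-0.5011), np.float64(0.0002)]
cab 1 -1 [array([-0.0137, -0.6712]), np.float64(0.1149), np.float64(-0.6728), np.float64(0.0003)]
cab 1 1 [array([-0.0039, -0.4896]), np.float64(0.1149), np.float64(-0.49), np.float64(0.0003)]
cab 0 1 [array([0.2023, 0.286 ]), np.float64(-0.5577), np.float64(0.1731), np.float64(0.0021)]
0.05 46 [0.062 0.062 0.064] [-0.657 -0.497]
0.06 385 [0.061 0.062 0.063] [-0.664 -0.498]
0.07 419 [0.061 0.062 0.063] [-0.664 -0.497]
0.08 465 [0.06  0.061 0.062] [-0.665 -0.496]
0.09 512 [0.06  0.061 0.062] [-0.664 -0.496]
0.1 490 [0.059 0.06  0.061] [-0.665 -0.495]
0.11 593 [0.035 0.06  0.062] [-0.666 -0.494]
0.12 707 [0.034 0.06  0.061] [-0.669 -0.493]
0.13 1551 [0.047 0.054 0.06 ] [-0.67  -0.492]
0.14 231 [0.051 0.065 0.066] [-0.626 -0.537]
0.15 831 [0.052 0.06  0.065] [-0.626 -0.536]
tcp 0.08051486755363428 -0.5876514661950816 0.43774710431285185 3.1
```

```bash
python3 -m inch '[[0.4,-0.65,0,0,1],[0.4,-0.65,2,0,1],[0.4,-0.65,5,0,1],[0.4,-0.65,8,0,1],[0.4,-0.65,11,0,1],[0.4,-0.65,13,0,1],[0.4,-0.65,14.2,0,1],[0.4,-0.65,14.2,0,1],[-0.5,-0.65,14.2,0,1],[-1.4,-0.65,14.2,0,1],[-2.3,-0.65,14.2,0,1],[-2.3,-0.65,14.2,0,1]]'
python3 - <<'E'
from fit import *
s=telemetry.read_state();p=np.array(s["position"]);print("tcp",p[:2]@ex,p[:2]@ey,p[2],"corner rel",p[:2]@ex-.072,p[2]-.24)
E
```

```text
clock: 4.3
position: [0.5347, -0.236, 0.2963]
eef_rot: [[0.489, 0.872, 0.001], [0.872, -0.489, -0.0], [0.0, 0.001, -1.0]]
wrist_force: [-0.1, 0.6, -0.3]
gripper_width: -0.001
grasp_force: 0.4
tcp 0.054860449034060586 -0.5818958697231531 0.2962860757544491 corner rel -0.017139550965939408 0.056286075754449105
```

```bash
python3 -m inch '[[-0.8,0,0.1,0,1],[-2,0,0.2,0,1],[-2.8,0,0.9,0,1],[-3.4,0,1.6,0,1],[-4,0,2.4,0,1],[-4.4,0,3.2,0,1],[-4.7,0,4.2,0,1],[-4.8,0,5,0,1],[-4.8,0,5.5,0,1],[-4.8,0,5.7,0,1],[-4.8,0,5.7,0,1]]'
python3 - <<'E'
from fit import *
s=telemetry.read_state();p=np.array(s["position"]);print("tcp",p[:2]@ex,p[:2]@ey,p[2],"corner rel",p[:2]@ex-.072,p[2]-.24)
E
```

```text
clock: 5.4
position: [0.5115, -0.2778, 0.2415]
eef_rot: [[0.488, 0.873, 0.001], [0.873, -0.488, 0.001], [0.002, -0.0, -1.0]]
wrist_force: [-8.9, 4.5, 32.0]
gripper_width: 0.007
grasp_force: 16.3
tcp 0.007090176661244109 -0.582036851462124 0.24154429988868356 corner rel -0.06490982333875589 0.0015442998886835702
```

```bash
python3 -m inch '[[0,0,-2,0,1],[0,0,-6,0,0.5],[2,0,-10,0,0],[5,0,-14,0,0],[8,0,-17,0,0],[8,0,-17,0,0],[8,0,-17,0,0]]'; python3 look.py w2
python3 - <<'E'
from fit import *
F=loc("w2","front")
print("z",np.percentile(F[:,2],[1,10,50,90,99]).round(4))
Q=F[abs(F[:,2]-.05)<.004]
for ax,s in((0,-1),(1,-1),(1,1)):print("front wood",ax,s,[np.round(v,4) for v in edge(Q,ax,s)])
K=F[F[:,2]>.0545];print(len(K),np.percentile(K,[0.5,2,50,98,99.5],axis=0).round(4))
np.save("K.npy",K)
h=[np.round((K[:,1]+.5814)*1000).astype(int)]
v,c=np.unique(h[0]//2*2,return_counts=True);print(dict(zip(v.tolist(),c.tolist())))
top=K[K[:,2]>np.percentile(K[:,2],70)];print("ridge",np.polyfit(top[:,1],top[:,0],1),np.median(top,axis=0))
L=loc("w2","leaf");L=L[abs(L[:,2]-.145)<.006]
for ax,s in((0,-1),(0,1),(1,-1),(1,1)):print("leaf",ax,s,[np.round(v,4) for v in edge(L,ax,s)])
E
```

```text
clock: 6.1
position: [0.5509, -0.2061, 0.408]
eef_rot: [[0.486, 0.874, -0.0], [0.874, -0.486, -0.0], [-0.0, -0.0, -1.0]]
wrist_force: [-0.7, -0.6, 0.3]
gripper_width: 0.506
grasp_force: 0.0
leaf 0.8 [280. 131. 215. 127.] [[0.505, -0.205, 0.136], [0.587, -0.147, 0.145], [0.655, -0.1, 0.152]]
front 0.72 [283. 252. 163.  77.] [[0.444, -0.32, 0.05], [0.516, -0.266, 0.051], [0.601, -0.199, 0.059]]
cabinet 0.95 [284. 195. 238. 189.] [[0.455, -0.311, 0.05], [0.548, -0.216, 0.055], [0.66, -0.1, 0.132]]
jar 0.77 [419. 129.  47.  42.] [[0.686, -0.234, 0.015], [0.702, -0.212, 0.07], [0.722, -0.193, 0.072]]
hinge_pin 0.67 [168.  93.  75.  47.] [[0.439, -0.058, 0.0], [0.496, -0.053, 0.006], [0.533, -0.047, 0.007]]
z [0.0492 0.0502 0.0513 0.0533 0.0594]
front wood 0 -1 [array([ 0.0045, -0.0166]), np.float64(-0.58), np.float64(-0.0192), np.float64(0.0009)]
front wood 1 -1 [array([-0.0078, -0.6708]), np.float64(0.0349), np.float64(-0.671), np.float64(0.0003)]
front wood 1 1 [array([-0.0256, -0.4897]), np.float64(0.0349), np.float64(-0.4906), np.float64(0.0002)]
517 [[-0.0327 -0.6251  0.0546]
 [-0.03
[... 157 characters left out ...]
4: 22, -32: 14, -30: 18, -28: 21, -26: 14, -24: 20, -22: 20, -20: 14, -18: 16, -16: 8, -6: 1, -4: 1, 6: 1, 18: 10, 20: 20, 22: 22, 24: 10, 26: 21, 28: 22, 30: 11, 32: 18, 34: 22, 36: 20, 38: 18, 40: 18, 42: 15, 44: 17, 46: 4, 82: 3, 84: 5}
ridge [-0.08708744 -0.04530801] [-0.02519796 -0.59988381  0.05937927]
leaf 0 -1 [array([-0.081 ,  0.0671]), np.float64(-0.58), np.float64(0.1141), np.float64(0.0002)]
leaf 0 1 [array([-0.0803,  0.1373]), np.float64(-0.5807), np.float64(0.184), np.float64(0.0001)]
leaf 1 -1 [array([ 0.0851, -0.6733]), np.float64(0.1549), np.float64(-0.6601), np.float64(0.0002)]
leaf 1 1 [array([ 0.0482, -0.508 ]), np.float64(0.1479), np.float64(-0.5009), np.float64(0.0006)]
```

View pics/w2.png

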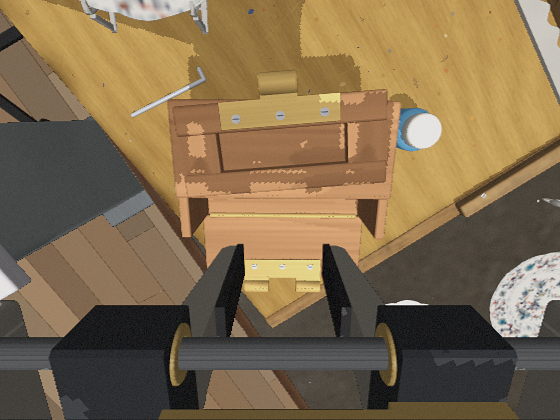

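The front is now level: wood at z≈0.051, knuckles at (257,286) and (308,286). The leaf is unmoved on the roof at (280,130), and the jar is intact at (421,130). Next I'll go over the grip bar.

```bash
cat > go.py <<'E'
from fit import *
import sys
x,y,z,ang=map(float,sys.argv[1:5])  # local x,y, TCP z, world angle of tool y
s=telemetry.read_state();R=np.array(s["eef_rot"]);p=np.array(s["position"])
t=np.r_[x*ex+y*ey,z];cur=np.degrees(np.arctan2(R[1,1],R[0,1]))
print("clock",s["clock"],"local",np.round([p[:2]@ex,p[:2]@ey,p[2]],4),"tooly",cur.round(2),"q7",s["qpos"][6].round(2),"w",s["gripper_width"],s["grasp_force"],"F",np.round(s["wrist_force"],1))
print("shift cm",np.round(R.T@(t-p)*100,2),"yaw",round(-((ang-cur+180)%360-180),2))
E
python3 go.py .1231 -.5826 .40 65.4; python3 go.py .1231 -.5826 .40 -114.6
python3 - <<'E'
from fit import *
W=np.load("W_top.npy");w=W.reshape(-1,3);w=w[~np.isnan(w[:,0])]
q=np.c_[w[:,:2]@ex,w[:,:2]@ey,w[:,2]]
m=(q[:,0]>-.22)&(q[:,0]<-.01)&(abs(q[:,1]+.581)<.11);print(np.percentile(q[m][:,2],[50,90,98,100]))
E
```

```text
clock 6.4 local [ 0.0872 -0.5816  0.4075] tooly -29.29 q7 0.09 w 0.7650130000813488 0.0 F [-0.3  0.2  1.1]
shift cm [3.59 0.09 0.74] yaw -94.69
clock 6.4 local [ 0.0872 -0.5816  0.4075] tooly -29.29 q7 0.09 w 0.7650130000813488 0.0 F [-0.3  0.2  1.1]
shift cm [3.59 0.09 0.74] yaw 85.31
[-0.0631219   0.00165135  0.00351809  0.00677139]
```

```bash
python3 -m inch '[[3.6,0.1,0.7,85.3,0.67],[3.6,0.1,0.7,85.3,0.67],[3.6,0.1,0.7,85.3,0.67],[3.6,0.1,0.7,85.3,0.67],[3.6,0.1,0.7,85.3,0.67],[3.6,0.1,0.7,85.3,0.67],[3.6,0.1,0.7,85.3,0.67],[3.6,0.1,0.7,85.3,0.67],[3.6,0.1,0.7,85.3,0.67],[3.6,0.1,0.7,85.3,0.67],[3.6,0.1,0.7,85.3,0.67],[3.6,0.1,0.7,85.3,0.67]]'
python3 look.py w3; python3 go.py .1231 -.5826 .324 -114.6
python3 - <<'E'
from fit import *
L=loc("w3","leaf");L=L[abs(L[:,2]-.145)<.006]
for ax,s in((0,-1),(0,1),(1,-1),(1,1)):print("leaf",ax,s,[np.round(v,4) for v in edge(L,ax,s)])
E
```

```text
clock: 7.6
position: [0.5693, -0.176, 0.401]
eef_rot: [[0.911, -0.412, -0.001], [-0.412, -0.911, -0.0], [-0.001, 0.001, -1.0]]
wrist_force: [-0.4, 0.2, -1.0]
gripper_width: 0.33
grasp_force: 0.0
leaf 0.83 [240. 213. 112. 195.] [[0.505, -0.209, 0.135], [0.603, -0.158, 0.145], [0.657, -0.109, 0.152]]
front 0.81 [387. 197. 102. 163.] [[0.439, -0.329, 0.049], [0.524, -0.273, 0.051], [0.598, -0.21, 0.058]]
cabinet 0.63 [263.  54.  44.  50.] [[0.684, -0.235, 0.018], [0.701, -0.215, 0.07], [0.72, -0.196, 0.072]]
jar 0.85 [263.  54.  48.  54.] [[0.684, -0.234, 0.019], [0.701, -0.215, 0.07], [0.72, -0.196, 0.072]]
clock 7.9 local [ 0.1242 -0.5828  0.4016] tooly -114.45 q7 -1.24 w 0.32999460627461125 0.0 F [ 0.1  0.5 -0.7]
shift cm [-0.03  0.11  7.76] yaw 0.15
leaf 0 -1 [array([-0.0804,  0.0675]), np.float64(-0.5825), np.float64(0.1143), np.float64(0.0001)]
leaf 0 1 [array([-0.0795,  0.1378]), np.float64(-0.5968), np.float64(0.1853), np.float64(0.0002)]
leaf 1 -1 [array([ 0.0835, -0.6734]), np.float64(0.1549), np.float64(-0.6605), np.float64(0.0001)]
leaf 1 1 [array([-1.0624, -0.3643]), np.float64(0.1527), np.float64(-0.5264), np.float64(0.0029)]
```

View pics/w3.png

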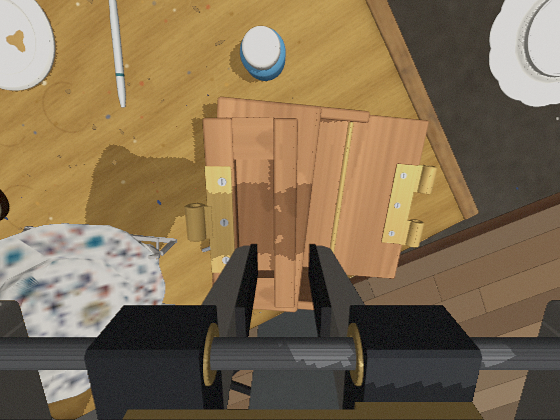

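The fingers straddle the grip bar (at 286, between the slot at 255 and the outer edge at 305). The leaf measurement agrees with the earlier one, so I'll descend and grip.

```bash
python3 -m inch '[[0,0.1,3,0,0.67],[0,0.1,5.5,0,0.67],[0,0.1,7,0,0.67],[0,0.1,7.8,0,0.67],[0,0.1,7.8,0,0.67],[0,0.1,7.8,0,1],[0,0.1,7.8,0,1],[0,0.1,7.8,0,1],[0,0.1,7.8,0,1],[0,0.1,7.8,0,1],[0,0.1,7.8,0,1]]' 35
python3 go.py .1231 -.5826 .40 -114.6
python3 - <<'E'
from fit import *
F=loc("w3","front");Q=F[abs(F[:,2]-.0505)<.003]
for ax,s in((0,-1),(1,-1)):print("wood",[np.round(v,4) for v in edge(Q,ax,s)])
K=F[(F[:,2]>.0535)&(F[:,2]<.07)&(F[:,0]<0)];
c=-.581
for g in(K[K[:,1]<c],K[K[:,1]>c]):
    print(len(g),np.percentile(g,[2,50,98],axis=0).round(4).tolist()); t=g[g[:,2]>np.percentile(g[:,2],75)];print(t.mean(0).round(4))
E
```

```text
clock: 9.0
position: [0.5693, -0.177, 0.3245]
eef_rot: [[0.91, -0.414, 0.002], [-0.414, -0.91, -0.0], [0.002, -0.0, -1.0]]
wrist_force: [-0.4, 0.3, 5.8]
gripper_width: 0.194
grasp_force: 35.0
clock 9.0 local [ 0.1232 -0.5833  0.3245] tooly -114.48 q7 -1.17 w 0.19385248659973714 35.00174045562744 F [-0.4  0.3  5.8]
shift cm [-0.06  0.   -7.55] yaw 0.12
wood [array([ 0.0078, -0.013 ]), np.float64(-0.5774), np.float64(-0.0175), np.float64(0.0006)]
wood [array([ 0.0023, -0.6715]), np.float64(0.015), np.float64(-0.6714), np.float64(0.0002)]
434 [[-0.0331, -0.6257, 0.0536], [-0.0241, -0.612, 0.0574], [-0.002, -0.5902, 0.0597]]
[-0.0268 -0.6124  0.059 ]
372 [[-0.0327, -0.5732, 0.0536], [-0.0234, -0.5513, 0.0573], [-0.0013, -0.5365, 0.0597]]
[-0.0259 -0.5504  0.0591]
```

```bash
python3 -m inch '[[0,0,-1,0,1],[0,0,-2.5,0,1],[0,0,-4,0,1],[0,0,-4.5,0,1],[0,0,-4.5,0,1],[0,0,-4.5,0,1]]'
python3 go.py -.113 -.5805 .262 -119.8
```

```text
clock: 9.6
position: [0.5689, -0.1764, 0.3684]
eef_rot: [[0.91, -0.414, -0.0], [-0.414, -0.91, 0.0], [-0.0, -0.0, -1.0]]
wrist_force: [0.5, -0.0, -1.7]
gripper_width: 0.19
grasp_force: 35.0
clock 9.6 local [ 0.1236 -0.5826  0.3684] tooly -114.47 q7 -1.21 w 0.18966797488826842 35.000120401382446 F [ 0.5 -0.  -1.7]
shift cm [-2.16 23.56 10.63] yaw 5.33
```

```bash
python3 -m inch '[[-0.4,4,0,1,1],[-0.8,8,0,2,1],[-1.2,12,0,3,1],[-1.6,16,0,4,1],[-2,20,0,5,1],[-2.2,23.6,0,5.3,1],[-2.2,23.6,2.5,5.3,1],[-2.2,23.6,5,5.3,1],[-2.2,23.6,7.5,5.3,1],[-2.2,23.6,8.5,5.3,1],[-2.2,23.6,8.5,5.3,1],[-2.2,23.6,8.5,5.3,1]]'
python3 look.py w4; python3 go.py -.098 -.5805 .2305 -119.8
python3 - <<'E'
from h import *
ims=[]
for c in("top","scene"):
    im,d,W=cam(c);np.save(f"W_{c}4.npy",W);np.save(f"I_{c}4.npy",im)
E
```

```text
clock: 10.8
position: [0.4513, -0.3826, 0.2841]
eef_rot: [[0.868, -0.497, 0.0], [-0.497, -0.868, -0.001], [0.001, 0.0, -1.0]]
wrist_force: [0.0, -0.0, -1.0]
gripper_width: 0.19
grasp_force: 35.0
leaf 0.66 [219. 250. 161. 263.] [[0.394, -0.42, 0.097], [0.496, -0.372, 0.104], [0.541, -0.319, 0.112]]
front 0.89 [ 94. 221. 162. 234.] [[0.451, -0.333, 0.048], [0.535, -0.275, 0.051], [0.603, -0.205, 0.058]]
cabinet 0.69 [ 89. 220. 175. 234.] [[0.453, -0.331, 0.049], [0.536, -0.26, 0.051], [0.606, -0.176, 0.057]]
hinge_pin 0.74 [220. 250. 156. 260.] [[0.393, -0.42, 0.097], [0.496, -0.372, 0.104], [0.541, -0.319, 0.112]]
clock 11.1 local [-0.1135 -0.5806  0.2842] tooly -119.76 q7 -0.83 w 0.19116362322527222 35.000125765800476 F [-0.4  0.3 -1.2]
shift cm [-0.03 -1.55  5.37] yaw 0.04
```

View pics/w4.png

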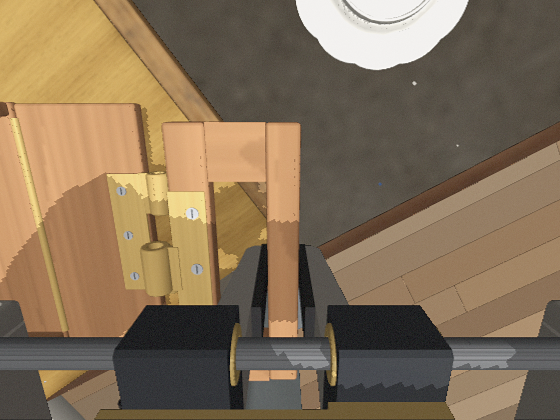

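The leaf is held level beside the front. Its knuckle is at (157,268) and the nearer front knuckle at (157,193). I'll measure both in this picture.

```bash
python3 - <<'E'
from fit import *
L=loc("w4","leaf");
T=L[abs(L[:,2]-.104)<.005]
A=np.c_[T[:,:2],np.ones(len(T))];c=np.linalg.lstsq(A,T[:,2],rcond=None)[0]
for _ in range(3):
    r=abs(A@c-T[:,2]);c=np.linalg.lstsq(A[r<.002],T[r<.002,2],rcond=None)[0]
print("leaf plane slope",c[:2].round(4),"z at bore,grip",(np.array([[-.0425,-.58,1],[-.1135,-.58,1]])@c).round(4))
for ax,s in((0,-1),(1,-1)):print("leaf",ax,s,[np.round(v,4) for v in edge(T,ax,s)])
# wood inner edge x away from the knuckle
e=T[(T[:,1]<-.62)];print("inner edge",[np.round(v,4) for v in edge(e,0,1,trim=1)])
def knob(P,n,zlo):
    t=P[P[:,2]>zlo];print(n,len(t),np.percentile(t,[1,50,99],axis=0).round(4).tolist());u=t[t[:,2]>np.percentile(t[:,2],70)];print("  ridge",u.mean(0).round(4))
knob(L[(L[:,0]>-.056)],"leafknuckle",c[:2]@[-.0425,-.58]+c[2]+.0035)
F=loc("w4","front");F=F[(F[:,0]<-.0)&(F[:,2]<.07)]
Q=F[abs(F[:,2]-.0505)<.003]
print("wood",[np.round(v,4) for v in edge(Q[Q[:,1]<-.63],0,-1,trim=1)],[np.round(v,4) for v in edge(Q,1,-1)])
knob(F,"front k",.0545)
E
```

```text
leaf plane slope [0.0092 0.0055] z at bore,grip [0.105  0.1044]
leaf 0 -1 [array([ 0.0144, -0.1134]), np.float64(-0.5892), np.float64(-0.1219), np.float64(0.0002)]
leaf 1 -1 [array([-0.01 , -0.661]), np.float64(-0.0875), np.float64(-0.6601), np.float64(0.0)]
inner edge [array([ 0.0145, -0.0438]), np.float64(-0.6401), np.float64(-0.0531), np.float64(0.0001)]
leafknuckle 1105 [[-0.049, -0.5948, 0.1086], [-0.0436, -0.5819, 0.1112], [-0.0359, -0.5675, 0.1129]]
  ridge [-0.0427 -0.5817  0.1122]
wood [array([ 0.0111, -0.0106]), np.float64(-0.65), np.float64(-0.0178), np.float64(0.0001)] [array([-0.2112, -0.6739]), np.float64(-0.0145), np.float64(-0.6709), np.float64(0.0002)]
front k 805 [[-0.0341, -0.626, 0.0547], [-0.0286, -0.6127, 0.0577], [-0.0205, -0.5375, 0.0599]]
  ridge [-0.0276 -0.6115  0.0588]
```

```bash
python3 -m inch '[[0,0,1.5,0,1],[0,0,3,0,1],[0,0,4.3,0,1],[0,0,5.1,0,1],[0,0,5.35,0,1],[0,-0.3,5.35,0,1],[0,-0.6,5.35,0,1],[0,-0.9,5.35,0,1],[0,-1.2,5.35,0,1],[0,-1.5,5.35,0,1],[0,-1.5,5.35,0,1],[0,-1.5,5.35,0,1]]'
python3 look.py w5; python3 go.py -.098 -.5805 .2305 -119.8
python3 - <<'E'
from fit import *
L=loc("w5","leaf");F=loc("w5","front");F=F[(F[:,0]<.05)&(F[:,2]<.07)]
print("leaf z",np.percentile(L[:,2],[5,25,50,75,95]).round(4))
T=L[(abs(L[:,2]-.051)<.006)&(L[:,0]<-.03)]
A=np.c_[T[:,:2],np.ones(len(T))];c=np.linalg.lstsq(A,T[:,2],rcond=None)[0]
for _ in range(3):
    r=abs(A@c-T[:,2]);c=np.linalg.lstsq(A[r<.002],T[r<.002,2],rcond=None)[0]
print("plane",c[:2].round(4),"z at bore",(c@[-.027,-.58,1]).round(4))
e=T[T[:,1]<-.63];print("leaf inner edge",[np.round(v,4) for v in edge(e,0,1,trim=1)],"end",[np.round(v,4) for v in edge(T,1,-1)])
Q=F[(abs(F[:,2]-.0505)<.004)&(F[:,0]>-.03)];q=Q[Q[:,1]<-.63];print("front z",np.median(q[:,2]).round(4),"edge",[np.round(v,4) for v in edge(q,0,-1,trim=1)])
E
```

```text
clock: 12.4
position: [0.4587, -0.3692, 0.2301]
eef_rot: [[0.868, -0.496, 0.0], [-0.496, -0.868, -0.0], [0.0, -0.0, -1.0]]
wrist_force: [-0.8, -0.1, -1.4]
gripper_width: 0.192
grasp_force: 35.0
leaf 0.73 [220. 250. 160. 260.] [[0.401, -0.406, 0.046], [0.504, -0.359, 0.05], [0.549, -0.306, 0.058]]
front 0.6 [ 90. 246. 176. 297.] [[0.452, -0.335, 0.047], [0.537, -0.285, 0.051], [0.594, -0.21, 0.058]]
cabinet 0.85 [ 88. 247. 177. 294.] [[0.452, -0.335, 0.048], [0.536, -0.285, 0.051], [0.594, -0.211, 0.058]]
clock 12.7 local [-0.0988 -0.5805  0.23  ] tooly -119.79 q7 -0.8 w 0.19161761024519888 35.000125765800476 F [ 0.9 -0.3 -1.4]
shift cm [ 0.   -0.08 -0.05] yaw 0.01
leaf z [0.0488 0.0499 0.0505 0.0511 0.0551]
plane [0.0094 0.0055] z at bore 0.0511
leaf inner edge [array([ 0.0207, -0.0243]), np.float64(-0.645), np.float64(-0.0376), np.float64(0.0001)] end [array([-0.0095, -0.6606]), np.float64(-0.0675), np.float64(-0.66), np.float64(0.0)]
front z 0.0508 edge [array([ 0.0115, -0.0105]), np.float64(-0.65), np.float64(-0.018), np.float64(0.0)]
```

View pics/w5.png

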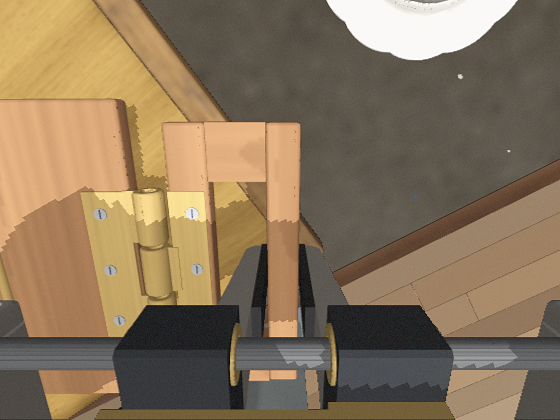

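The leaf's knuckle at (156,271) sits between the front's knuckles at (151,218) and (162,302). The two wood edges are 19.6 mm apart where 20 mm is expected, heights agree within 0.3 mm, and the wrist force is only the leaf's weight. I'm handing in the job.

```bash
python3 -c "
from plant import bot;print(bot.finish_job())"
```

```text
the job is handed in; nothing more can be done
None
```

I lowered the drop front to level and handed in the job with the leaf in the gripper, its knuckle between the front's two knuckles; by my last measurement the bores line up within about 1 mm, with no contact force. The judge's verdict was not shown.

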